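# Hold the viewer's amber cover at its balance point for fitting its stay

### The arm

A 6-joint arm with a two-finger parallel gripper is mounted at the origin on a cart in front of the work surface, level with it; the furniture and walls round the work are solid. World frame = base frame: x ahead of the robot, y to its left, z up, the work surface at z = 0. Lengths are in mm, angles in rad, forces in N, time in s.
With the tool pointing down it reaches from about 350 to 875 mm from the base axis. Payload 4.2 kg.
Tool frame: the origin (TCP) lies between the finger pads; the fingertips stand 25 mm ahead of it and the grasp point (between the pads) lies 6 mm ahead of it; z points along the fingers, y is the line along which they close (so a half turn about z gives the same grasp; the last joint's range is limited). The gripper opens to 85 mm and grips with 20 to 120 N. Pads are 22 mm wide; open, the fingers measure 114 mm over their backs; the gripper's body (76 mm by 85 mm) begins 54 mm behind the grasp point. The pads swing forward as they close: fully open they stand 13 mm farther back than shut.
Start: joints at [-1.028, 0.385, 0.008, 0, -1.194, -0.259], TCP at [175.02, -599.973, 256.312] pointing down, gripper open.
Joint ranges: [-3.14, 3.14], [-1.21, 2.06], [-1.07, 1.41], [-3.16, 2.05], [-2.99, -0.16], [-3.1, 3.1]. Speed limits (rad/s): [2.79, 2.79, 3.14, 3.14, 3.14, 3.14].

### API

Orientations are given as a unit quaternion [x, y, z, w].
In Python, from bench import read_state, get_image, job_done gives the robot as it stands.
- The arm moves only by the tool play_rows, never from a script. Its argument "series" is a list of rows, each a list of 6 numbers: the shift along the world's x, y, z in mm, then the turn, a rotation vector about the world's x, y, z in units of 6 degrees (1.0 is 6 degrees). A call has 1 to 20 rows; each row shifts and turns the commanded pose from where the row before left it; what a row does not reach is not made up. A row lasts 1/12 s, in which the tool goes at most 41.7 mm and 7.16 degrees, less where a joint would pass 70% of its speed; a pose out of reach is approached as far as the arm can. A call is refused whole if a number of a shift passes 41.7 or a number of a turn 1, either way. A call with a gripper value outside its range is refused whole. "gripper" is the opening, from 0 (shut) to 1 (fully open), set as the call begins (left out, the last holds). The fingers move at their own pace and stop on an object; the grip force is fixed at half the most. Time passes only in rows, so rows that do not move let the fingers close. It gives the time, the measured TCP pose, the force, the opening and the grip force at its end, in the units of the state.
- read_state(): the state, without advancing time (a new reading comes with each control period).
- get_image(name): name is "scene" or "top" or "wrist"; returns a dict with "image" (480x640x3 uint8, red, green, blue), "fx", "fy", "cx", "cy" (pixels), "eye" and "rotation" of the camera in the world. Camera axes: x right, y down, z forward; pixel columns grow to the right and rows downward; lengths in mm; the calibration is good to about 2 mm. A picture is of the moment at which its call begins. There is no depth.
- job_done(): hands the job in; it is judged then, once.
The state is a dict: "clock": time; "joints": joint angles; "joint_vel": joint speeds; "joint_efforts": joint torques, N m; "position": TCP position; "ee_rot": TCP orientation; "contact_force": force on the tool from outside, world axes, zero at the start; "wrist_torque": the same for the moment, N m; "gripper_width": finger opening in mm; "grasp_force": force on a finger pad.
Only numpy, scipy, OpenCV 4.12 (cv2) and the standard library are available. Lean on these libraries where they do the work, as an engineer would, in place of code of your own. Each camera call takes 0.05 s, during which the arm holds its last target. There are 200 camera calls.

### The job

The stay of the blue-light viewer's amber cover has been taken off, so the cover now drops shut or falls over backwards by itself. Draw the bolt by its black grip fully to the right, as seen from the robot, to free the cover, then lift the cover by its handle until it stands upright at its balance point (within 5 degrees), and finish while still holding it there, motionless, so that a colleague can pin on the new stay. Never let the cover drop or go over backwards, and leave the things lying about where they are.

Things in the scene. Friction and masses are not known exactly. Their poses are not given: they have to be found in the camera images.
- viewer: blue-light viewer, fixed to the bench: white housing 170 (x) x 280 (y) x 75 mm high with a lit blue screen under an amber cover; along its front a grey ledge 40 mm high, x -85 to -150 mm. Origin: under the housing's centre, at bench height; x points from the ledge to the hinge (away from the robot), y to the left, z up. Turned by up to 0.3 rad
- latch (a joint): slide of the steel bolt that locks the cover, in m: 0 locked, 0.035 fully drawn (end stop), growing to the right as seen from the robot (-y of viewer). Starts at 0 to 0.006. Up to about 0.02 the bolt bars a keeper loop under the cover's front edge, 50 mm right of its middle. Friction about 2 N; it stays where it is left
- latch_grip (a point): on the axis of the bolt's black upright grip (16 x 16 mm, the rest of the bolt lies below 60 mm), 8 mm under its top and 74 mm above the bench. It stands on the ledge's right part, 32 mm free from its back to the cover's edge. A fixed staple (58 mm high) and the cover's keeper stand 20 to 45 mm left of the locked grip and 20 mm or more behind its axis
- cover (a joint): hinge of the amber cover, in rad: 0 shut, 1.571 upright = balance point (centre of mass over the hinge), 2.0 fallen over backwards on its stop. The hinge is nearly frictionless: off balance the cover falls by itself (0.3 to 0.65 kg, centre of mass about 95 mm from the hinge)
- cover_handle (a point): grip point in the cover's grey handle, a tongue 30 mm wide (y), 14 thick, 51 long, in the cover's plane at the middle of its free edge: shut, it points forward, 80 mm above the bench; upright, it points up, point at 284 mm. Point: 33 mm from the cover's edge, 20 from the tongue's end, 204 from the hinge axis. Its flat sides face +-y of the viewer, so fingers closing along y can pivot on it
- cover_hinge (a point): middle of the cover's hinge axis, which is parallel to y of viewer, at its back edge (x +83 mm), 80 mm above the bench
- stay_arm: the new stay, a flat slotted steel bar 170 x 20 x 4 mm lying left of the viewer (leave alone); origin at its underside's centre
- screwdriver: screwdriver with orange handle, 179 mm, lying right of the viewer (leave alone); origin at its underside's centre
- dropper_a: amber dropper bottle, diameter 33, 94 mm high (leave alone); origin at its foot
- dropper_b: amber dropper bottle, diameter 33, 94 mm high (leave alone); origin at its foot
- sample_bottle: blue-capped sample bottle, diameter 49, 98 mm high (leave alone); origin at its foot
- tweezers: steel tweezers, 116 mm (leave alone); origin at their underside's centre

How it is judged:
By the outcome, as a careful person would: the job done as asked, in the order asked, and still so for the second after the job is handed in, while the arm keeps its last pose, push and grip.
It also fails if it takes over 54 s, if anything falls off the work surface, if the arm or the gripper's body presses on something with over 40 N, if the wrist force passes 120 N, or if a joint passes its speed limit or range.

## Working session

There is one attempt and no reset: what is moved stays moved. The work goes in short steps, Python scripts to look and compute and a tool call to move; the robot and the scene stay as the last step left them, time stands still between calls to the robot, and variables do not carry over. Pictures are saved under pics/ and viewed, at most 10 in all, crops included, and the job is handed in when it is done.

Besides the shell and the picture viewer there is one more tool, called after ">>>" as name([rows], argument=value, ...), one row to a line, values as JSON. play_rows: Moves the arm, as the interface text tells. Its arguments: {"type":"object","properties":{"series":{"type":"array","items":{"type":"array","items":{"type":"number"}}},"gripper":{"type":"number"}},"required":["series"]}

```bash
mkdir -p pics
cat > h.py <<'E'
from bench import *
import numpy as np, cv2
def snap(n,f):
    d=get_image(n); cv2.imwrite(f'pics/{f}.png',cv2.cvtColor(np.array(d['image'],dtype=np.uint8),cv2.COLOR_RGB2BGR))
    np.save(f'pics/{f}.npy',d,allow_pickle=True); return d
def load(f): return np.load(f'pics/{f}.npy',allow_pickle=True).item()
def ray(d,u,v,z):
    r=np.array(d['rotation'])@np.array([(u-d['cx'])/d['fx'],(v-d['cy'])/d['fy'],1]); e=np.array(d['eye'])
    return e+r*(z-e[2])/r[2]
def proj(d,p):
    c=np.array(d['rotation']).T@(np.array(p)-d['eye']); return d['fx']*c[0]/c[2]+d['cx'],d['fy']*c[1]/c[2]+d['cy']
E
python3 - <<'E'
from h import *
for n in('top','scene'):
    d=snap(n,n+'0'); print(n,d['eye'],np.round(d['rotation'],3).tolist(),d['fx'],d['cx'],d['cy'])
print(read_state())
E
```

```text
top [ -63.71495654  339.56687008 1485.45700256] [-0.504, 0.828, -0.211, 0.128] 584.0099997386433 318.9870120274249 235.92652197645273
scene [-71.09572848 284.83922186 829.3027689 ] [-0.511, 0.767, -0.326, 0.208] 447.06227127884705 314.2216666820134 242.11825721582454
{'clock': 0.1, 'joints': array([-1.02839461e+00,  3.85468647e-01,  6.75503721e-03, -4.08878958e-04,
       -1.19401729e+00, -2.58592096e-01]), 'joint_vel': array([ 0.00011523, -0.00189902,  0.00213978,  0.00318156,  0.00032267,
       -0.00020569]), 'joint_efforts': array([-2.71907411e-03, -3.93318486e+01,  1.88928598e+01,  4.19807330e+00,
       -2.65385526e-03, -1.66875420e-06]), 'position': array([ 174.88157252, -599.53638053,  255.33854099]), 'ee_rot': array([-1.41354321e-01,  9.89958577e-01,  9.64829997e-04, -2.02133242e-04]), 'contact_force': array([-0.57724177,  0.22997365, -0.31841207]), 'wrist_torque': array([-0.03117031, -0.01464077, -0.0438857 ]), 'grasp_force': 0.0, 'gripper_width': 85.50841623696435}
```

View pics/top0.png

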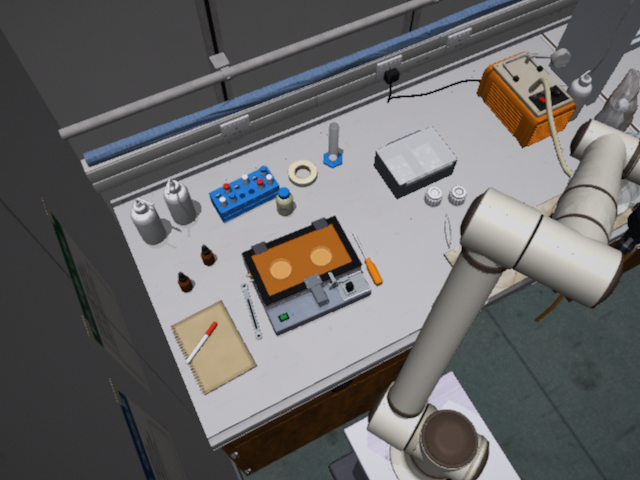

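View pics/scene0.png

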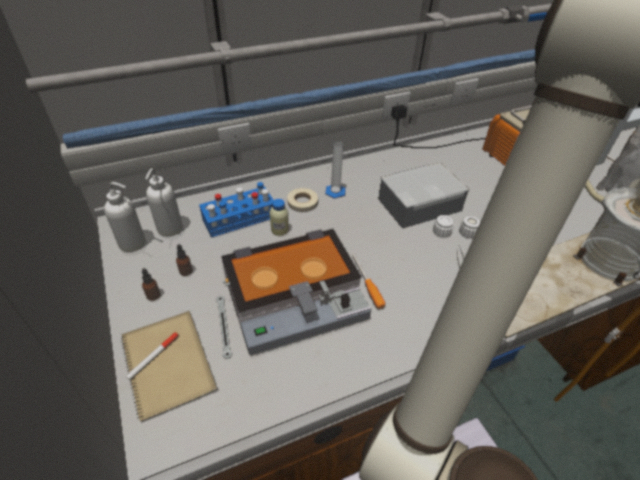

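The viewer is around (305,275) in the top view and (295,290) in the scene view. The handle is at about (316,290) in top, and the black grip at about (349,286) in top and (345,300) in scene. I'll zoom in.

Run:
```python
s=open('h.py').read()
s=s.replace("import numpy as np, cv2","import numpy as np, cv2\nfrom scipy.spatial.transform import Rotation as R").replace("np.array(d['rotation'])","R.from_quat(d['rotation']).as_matrix()")
open('h.py','w').write(s)
import cv2,numpy as np
a=cv2.imread('pics/top0.png')[210:340,235:385]; b=cv2.imread('pics/scene0.png')[220:360,215:375]
f=lambda i:cv2.resize(i,(798,298),interpolation=2) if 0 else cv2.resize(i,None,fx=4,fy=4,interpolation=2)
a=cv2.resize(a,(400,346),interpolation=cv2.INTER_CUBIC); b=cv2.resize(b,(400,350),interpolation=cv2.INTER_CUBIC)[:346]
# only front-right region bigger
c=cv2.imread('pics/top0.png')[260:325,290:385]; c=cv2.resize(c,(365,250),interpolation=cv2.INTER_CUBIC)
e=cv2.imread('pics/scene0.png')[270:335,285:380]; e=cv2.resize(e,(365,250),interpolation=cv2.INTER_CUBIC)
cv2.imwrite('pics/crop.png',np.vstack([np.hstack([a,b]),np.pad(np.hstack([c,e]),((0,0),(0,70),(0,0)))]))
```

```text
(no output)
```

View pics/crop.png

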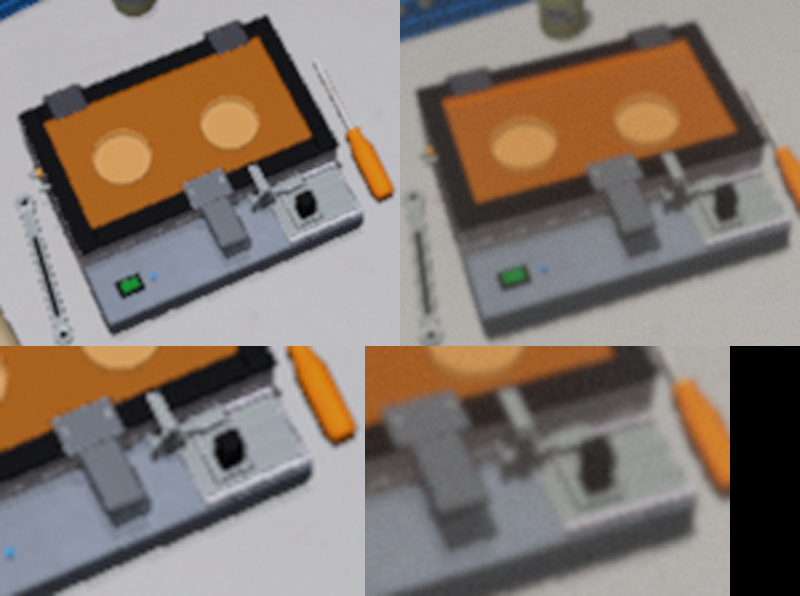

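Run:
```python
from h import *
for n,x0,y0,x1,y1 in(('top0',240,212,362,305),('scene0',218,225,365,315)):
    d=load(n); im=np.array(d['image'],dtype=np.uint8); h=cv2.cvtColor(im,cv2.COLOR_RGB2HSV)
    m=cv2.inRange(h,(5,90,60),(20,255,255)); k=np.zeros_like(m); k[y0:y1,x0:x1]=m[y0:y1,x0:x1]
    c=max(cv2.findContours(k,0,1)[0],key=cv2.contourArea); c=cv2.convexHull(c)
    w=np.array([ray(d,*p[0],82)[:2] for p in c],np.float32)
    r=cv2.minAreaRect(w); print(n,'amber rect',r, cv2.contourArea(c))
d=load('top0'); s=load('scene0')
f=lambda x,y:(235+x*.375,210+y*.3757)
print('cover corners',[np.round(ray(d,*f(*p),84)[:2]) .tolist()for p in((22,115),(265,15),(338,150),(85,250))])
print('handle end top',ray(d,*f(237,250),80))
from numpy.linalg import lstsq
def dirv(d,u,v): return R.from_quat(d['rotation']).apply([(u-d['cx'])/d['fx'],(v-d['cy'])/d['fy'],1])
def tri(p,q):
    A=[];b=[]
    for c,(u,v) in((d,p),(s,q)):
        r=dirv(c,u,v); r/=np.linalg.norm(r); P=np.eye(3)-np.outer(r,r); A.append(P); b.append(P@c['eye'])
    return lstsq(np.vstack(A),np.hstack(b),rcond=None)[0]
def dark(d,x0,y0,x1,y1):
    im=np.array(d['image'],dtype=np.uint8)[y0:y1,x0:x1].max(2); ys,xs=np.where(im<60); return xs.mean()+x0,ys.mean()+y0,len(xs)
a=dark(d,343,279,357,296); b=dark(s,337,290,352,312); print(a,b,tri(a[:2],b[:2]),ray(d,*a[:2],68))
```

```text
top0 amber rect ((575.8901977539062, 59.433753967285156), (241.91793823242188, 130.629638671875), 87.41358947753906) 3927.5
scene0 amber rect ((576.4376220703125, 57.649803161621094), (246.3124237060547, 137.25762939453125), 87.61797332763672) 4847.0
cover corners [[660.0, 191.0], [651.0, -82.0], [480.0, -72.0], [498.0, 197.0]]
handle end top [432.45681775  65.79514361  80.        ]
(np.float64(349.0892857142857), np.float64(286.375), 56) (np.float64(344.7260273972603), np.float64(300.6027397260274), 73) [451.20486346 -20.18552448  64.23217117] [450.0722876  -18.67547952  68.        ]
```

>>> play_rows([
  [13.7,29,-2.5,0,0,-0.157],
  [13.7,29,-2.5,0,0,-0.157],
  [13.7,29,-2.5,0,0,-0.157],
  [13.7,29,-2.5,0,0,-0.157],
  [13.7,29,-2.5,0,0,-0.157],
  [13.7,29,-2.5,0,0,-0.157],
  [13.7,29,-2.5,0,0,-0.157],
  [13.7,29,-2.5,0,0,-0.157],
  [13.7,29,-2.5,0,0,-0.157],
  [13.7,29,-2.5,0,0,-0.157],
  [13.7,29,-2.5,0,0,-0.157],
  [13.7,29,-2.5,0,0,-0.157],
  [13.7,29,-2.5,0,0,-0.157],
  [13.7,29,-2.5,0,0,-0.157],
  [13.7,29,-2.5,0,0,-0.157],
  [13.7,29,-2.5,0,0,-0.157],
  [13.7,29,-2.5,0,0,-0.157],
  [13.7,29,-2.5,0,0,-0.157],
  [13.7,29,-2.5,0,0,-0.157],
  [13.7,29,-2.5,0,0,-0.157],
], gripper=0.5)

```text
clock: 1.77
position: [449.1, -18.4, 206.0]
ee_rot: [0.023, 1.0, -0.0, -0.0]
contact_force: [1.1, -0.4, 0.3]
gripper_width: 42.6
grasp_force: 0.0
```

Run:
```python
from h import *
d=snap('wrist','w1'); print(d['eye'],d['rotation'],d['fx'])
s=read_state();print(s['clock'],s['position'],R.from_quat(s['ee_rot']).as_matrix().round(3).tolist(),s['contact_force'],s['gripper_width'])
print(proj(d,[450,-19,82]),proj(d,[457,64,87]))
```

```text
[366.75085191 -14.32263344 324.34077951] [0.71375053 0.68141063 0.11197686 0.11705087] 351.6743823863609
1.8167 [452.09658383 -15.16300926 205.86725218] [[-0.999, 0.043, 0.002], [0.043, 0.999, 0.001], [-0.002, 0.001, -1.0]] [1.80024989 2.80113907 0.35705367] 42.718739028782515
(np.float64(318.784255798227), np.float64(246.13604447659677)) (np.float64(434.6620564261271), np.float64(252.53755524838553))
```

View pics/w1.png

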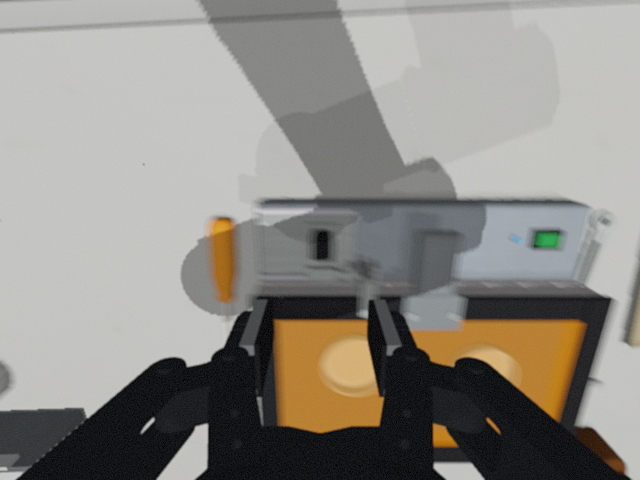

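The wrist view is a little blurred. It shows the grip at about (321,245), the handle tongue end at (437,232) and its base at about (435,300). The fingers are aligned with the viewer. I'll measure once more now that the arm has settled.

Run:
```python
from h import *
d=snap('wrist','w2'); s=read_state();print(s['clock'],s['position'],s['joint_vel'].round(3))
im=np.array(d['image'],dtype=np.uint8)
g=im.max(2)[225:270,300:345]; m=(g<55).astype(np.uint8)
n,l,st,c=cv2.connectedComponentsWithStats(m)
for i in range(1,n):
    if st[i,4]>30:
        x,y,w,h=st[i,:4]; x+=300;y+=225; print('blob',x,y,w,h)
        for z in(82,74,60): print(z,ray(d,x+w/2,y,z),ray(d,x+w/2,y+h,z))
# amber wrt rect in wrist: left/right/front edges of the cover
print('cols gray row 245',im[245,395:475].mean(1).astype(int).tolist()); print('col 437',im[215:330,437].mean(1).astype(int).tolist())
print(ray(d,0,0,80))
np.save('x.npy',0)
```

```text
1.8667 [450.62932105 -16.97887189 205.81525785] [-0.051 -0.026 -0.039 -0.006 -0.029  0.053]
blob 301 225 21 30
82 [437.10287515 -20.15793193  82.        ] [459.92772843 -21.3319366   82.        ]
74 [439.3400003  -20.44774768  74.        ] [462.91956496 -21.66057121  74.        ]
60 [443.2549693  -20.95492525  60.        ] [468.15527887 -22.23568178  60.        ]
cols gray row 245 [104, 105, 102, 104, 102, 101, 101, 107, 100, 101, 88, 68, 59, 66, 75, 81, 87, 93, 97, 100, 102, 101, 104, 101, 101, 101, 101, 103, 98, 101, 99, 101, 102, 99, 101, 102, 99, 98, 97, 97, 97, 99, 100, 95, 97, 95, 98, 96, 96, 99, 97, 93, 92, 88, 103, 113, 119, 117, 116, 117, 116, 119, 119, 116, 120, 115, 119, 117, 118, 114, 117, 115, 118, 117, 116, 120, 117, 119, 142, 164]
col 437 [116, 119, 117, 118, 117, 120, 119, 118, 111, 88, 68, 67, 78, 82, 84, 88, 88, 93, 98, 96, 98, 97, 93, 101, 99, 99, 97, 101, 96, 98, 100, 99, 99, 94, 97, 96, 96, 99, 96, 96, 99, 99, 95, 95, 95, 95, 95, 98, 96, 97, 97, 98, 96, 96, 94, 94, 95, 97, 97, 95, 95, 97, 95, 95, 93, 96, 95, 95, 94, 115, 138, 148, 146, 142, 129, 132, 146, 148, 151, 150, 149, 147, 148, 147, 149, 150, 148, 148, 147, 147, 148, 150, 149, 148, 149, 146, 147, 146, 147, 147, 148, 146, 146, 146, 148, 148, 146, 149, 148, 139, 127, 121, 124, 124, 121]
[ 291.53246159 -197.43189267   80.        ]
```

Run:
```python
from h import *
d=snap('wrist','w3'); s=read_state();print(s['clock'],s['position'],s['joint_vel'].round(3))
im=cv2.imread('pics/w3.png')[190:330,240:480]; cv2.imwrite('pics/w3c.png',cv2.resize(im,(792,462),interpolation=cv2.INTER_CUBIC))
```

```text
1.9167 [449.45074194 -18.34744585 205.73079536] [-0.039 -0.022 -0.027 -0.002 -0.011  0.013]
```

View pics/w3c.png

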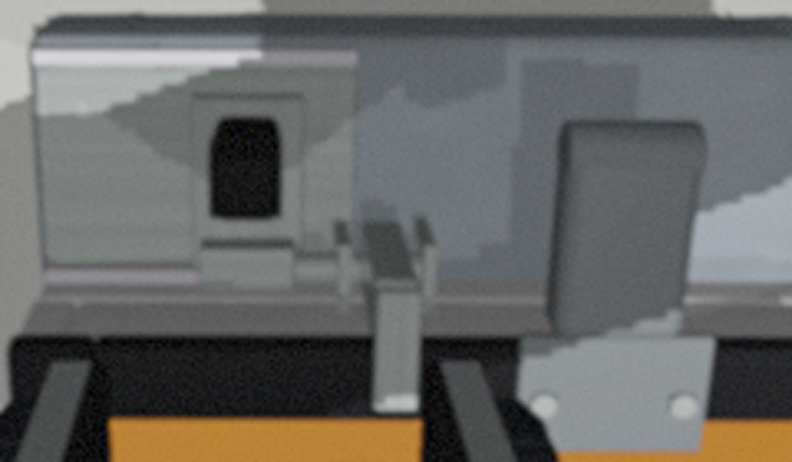

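The black grip covers columns 304-325 and rows 225-256. The keeper and staple are clear to its left. The handle tongue covers columns 410-452, from row 227 at its end to row 291 at its base.

Run:
```python
from h import *
d=load('w3'); f=lambda x,y:(240+x/3.3,190+y/3.3)
for n,p,z in(('grip back top L',(211,217),82),('grip back top R',(281,217),82),('grip front low',(246,117),58),('tongue end L',(562,135),87),('end R',(703,135),87),('base L',(550,333),87),('base R',(684,315),87),('cover edge left',(100,338),84),('cover edge r',(500,338),84)): print(n,ray(d,*f(*p),z).round(1))
s=read_state();print(s['clock'],s['position'])
```

```text
grip back top L [458.6 -28.8  82. ]
grip back top R [459.2 -13.2  82. ]
grip front low [442.5 -20.6  58. ]
tongue end L [441.2  47.3  87. ]
end R [442.4  77.3  87. ]
base L [487.8  46.4  87. ]
base R [484.6  76.4  87. ]
cover edge left [486.3 -55.7  84. ]
cover edge r [490.1  35.8  84. ]
1.9167 [449.45074194 -18.34744585 205.73079536]
```

>>> play_rows([
  [1,-0.5,-18,0,0,0],
  [1,-0.5,-25,0,0,0],
  [0,0,-25,0,0,0],
  [0,0,-20,0,0,0],
  [0,0,-15,0,0,0],
  [0,0,-10,0,0,0],
  [0,0,-4,0,0,0],
  [0,0,0,0,0,0],
  [0,0,0,0,0,0],
  [0,0,0,0,0,0],
])

```text
clock: 2.75
position: [451.5, -21.1, 90.1]
ee_rot: [0.023, 1.0, 0.0, 0.001]
contact_force: [0.1, -0.1, 0.5]
gripper_width: 42.5
grasp_force: 0.0
```

>>> play_rows([
  [0,0,0,0,0,0],
  [0,0,0,0,0,0],
  [0,0,0,0,0,0],
  [0,0,0,0,0,0],
  [0,0,0,0,0,0],
  [0,0,0,0,0,0],
], gripper=0)

```text
clock: 3.25
position: [451.4, -20.9, 90.2]
ee_rot: [0.022, 1.0, 0.0, 0.001]
contact_force: [-1.0, -0.4, 5.8]
gripper_width: 14.0
grasp_force: 60.8
```

>>> play_rows([
  [-0.1,-3,0,0,0,0],
  [-0.3,-6,0,0,0,0],
  [-0.3,-6,0,0,0,0],
  [-0.3,-6,0,0,0,0],
  [-0.2,-5,0,0,0,0],
  [-0.1,-2,0,0,0,0],
  [0,0,0,0,0,0],
  [0,0,0,0,0,0],
])

```text
clock: 3.92
position: [450.1, -49.1, 90.2]
ee_rot: [0.022, 1.0, -0.0, 0.001]
contact_force: [-1.5, -1.0, 5.5]
gripper_width: 14.2
grasp_force: 60.9
```

>>> play_rows([
  [-0.1,-2,0,0,0,0],
  [0,-1,0,0,0,0],
  [0,-1,0,0,0,0],
  [0,0,0,0,0,0],
  [0,0,0,0,0,0],
])

```text
clock: 4.33
position: [450.0, -51.7, 90.2]
ee_rot: [0.023, 1.0, 0.001, 0.001]
contact_force: [-2.8, 6.2, 7.3]
gripper_width: 14.6
grasp_force: 61.1
```

>>> play_rows([
  [0,-1,0,0,0,0],
  [0,-1,0,0,0,0],
  [0,0,0,0,0,0],
  [0,0,0,0,0,0],
  [0,0,0,0,0,0],
])

```text
clock: 4.75
position: [450.1, -52.1, 90.2]
ee_rot: [0.023, 1.0, 0.002, 0.001]
contact_force: [-5.7, 17.4, 7.7]
gripper_width: 14.0
grasp_force: 61.4
```

>>> play_rows([
  [0,0,0,0,0,0],
  [0,0,0,0,0,0],
  [0,0,0,0,0,0],
  [0,0,10,0,0,0],
  [0,0,25,0,0,0],
  [0,0,25,0,0,0],
  [0,6,10,0,0,0],
  [1,15,0,0,0,0],
  [2,25,0,0,0,0],
  [2,25,0,0,0,0],
  [2,25,0,0,0,0],
  [1,15,0,0,0,0],
  [0,6,0,0,0,0],
  [0,0,0,0,0,0],
  [0,0,0,0,0,0],
  [0,0,0,0,0,0],
  [0,0,0,0,0,0],
  [0,0,0,0,0,0],
], gripper=0.6)

```text
clock: 6.25
position: [457.5, 61.2, 159.3]
ee_rot: [0.023, 1.0, -0.0, -0.0]
contact_force: [-0.5, -0.3, -0.0]
gripper_width: 51.2
grasp_force: 0.0
```

Run:
```python
from h import *
d=snap('wrist','w4'); s=read_state();print(s['clock'],s['position'],s['contact_force'],s['gripper_width'])
print(proj(d,[458,62,87]),proj(d,s['position']+[0,0,-6]),proj(d,[447,-52,82]))
```

```text
6.3 [457.56295237  61.35193555 159.31550917] [ 0.9879922  -0.02838817  0.16710351] 51.63837177332907
(np.float64(320.86565192736293), np.float64(273.9367419488573)) (np.float64(319.64022296558153), np.float64(337.82842187054484)) (np.float64(129.2728487365081), np.float64(261.94055123167044))
```

View pics/w4.png

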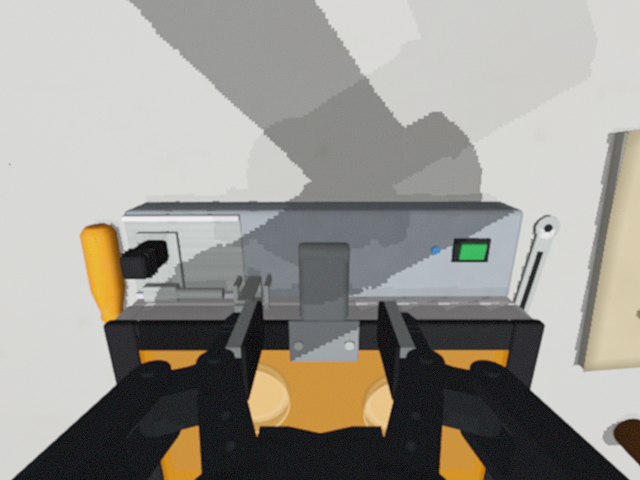

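The bolt is drawn, with the grip at (145,258) near the right end of the ledge. The handle tongue is centred at column 324, rows 245-320, so I shift y by about +2 mm and go down.

>>> play_rows([
  [0.5,2,-10,0,0,0],
  [0,0,-20,0,0,0],
  [0,0,-20,0,0,0],
  [0,0,-15,0,0,0],
  [0,0,-8,0,0,0],
  [0,0,0,0,0,0],
  [0,0,0,0,0,0],
  [0,0,0,0,0,0],
])

```text
clock: 6.97
position: [458.9, 64.2, 87.2]
ee_rot: [0.022, 1.0, 0.0, 0.001]
contact_force: [0.2, 0.4, -0.2]
gripper_width: 51.3
grasp_force: 0.0
```

>>> play_rows([
  [0,0,0,0,0,0],
  [0,0,0,0,0,0],
  [0,0,0,0,0,0],
  [0,0,0,0,0,0],
  [0,0,0,0,0,0],
  [0,0,0,0,0,0],
], gripper=0)

```text
clock: 7.47
position: [458.6, 63.4, 87.5]
ee_rot: [0.022, 1.0, -0.0, 0.001]
contact_force: [0.5, -5.4, 6.7]
gripper_width: 28.7
grasp_force: 59.4
```

Run:
```python
import numpy as np
def seg(a,b,n):
    s=np.linspace(0,1,n+1); s=s*s*(3-2*s); t=np.radians(a+(b-a)*s)
    P=np.c_[204*(1-np.cos(t))*.999,-204*(1-np.cos(t))*.043,204*np.sin(t)]
    Q=P.round(1); print([[float(v) for v in r]+[0,0,0] for r in np.diff(Q,axis=0).round(1)])
seg(0,40,18);seg(40,78,18);seg(78,90,10)
```

```text
[[0.0, 0.0, 1.3, 0, 0, 0], [0.1, 0.0, 3.6, 0, 0, 0], [0.2, 0.0, 5.6, 0, 0, 0], [0.5, 0.0, 7.5, 0, 0, 0], [1.0, -0.1, 8.8, 0, 0, 0], [1.5, 0.0, 9.9, 0, 0, 0], [2.3, -0.1, 10.7, 0, 0, 0], [3.0, -0.2, 11.2, 0, 0, 0], [3.7, -0.1, 11.2, 0, 0, 0], [4.3, -0.2, 11.0, 0, 0, 0], [4.9, -0.2, 10.4, 0, 0, 0], [5.1, -0.2, 9.7, 0, 0, 0], [5.2, -0.3, 8.6, 0, 0, 0], [5.0, -0.2, 7.4, 0, 0, 0], [4.3, -0.2, 6.0, 0, 0, 0], [3.5, -0.1, 4.5, 0, 0, 0], [2.3, -0.1, 2.8, 0, 0, 0], [0.8, -0.1, 0.9, 0, 0, 0]]
[[0.8, 0.0, 1.0, 0, 0, 0], [2.2, -0.1, 2.5, 0, 0, 0], [3.6, -0.1, 4.0, 0, 0, 0], [4.9, -0.2, 5.1, 0, 0, 0], [6.0, -0.3, 5.9, 0, 0, 0], [7.2, -0.3, 6.3, 0, 0, 0], [8.1, -0.4, 6.5, 0, 0, 0], [8.9, -0.3, 6.4, 0, 0, 0], [9.4, -0.5, 6.1, 0, 0, 0], [9.8, -0.4, 5.5, 0, 0, 0], [9.8, -0.4, 4.8, 0, 0, 0], [9.5, -0.4, 4.1, 0, 0, 0], [9.0, -0.4, 3.4, 0, 0, 0], [8.0, -0.3, 2.6, 0, 0, 0], [6.8, -0.3, 1.9, 0, 0, 0], [5.2, -0.3, 1.3, 0, 0, 0], [3.3, -0.1, 0.8, 0, 0, 0], [1.2, 0.0, 0.2, 0, 0, 0]]
[[1.2, -0.1, 0.3, 0, 0, 0], [3.2, -0.1, 0.6, 0, 0, 0], [4.7, -0.2, 0.9, 0, 0, 0], [5.7, -0.3, 0.8, 0, 0, 0], [6.3, -0.3, 0.8, 0, 0, 0], [6.3, -0.2, 0.5, 0, 0, 0], [5.8, -0.3, 0.4, 0, 0, 0], [4.8, -0.2, 0.2, 0, 0, 0], [3.2, -0.1, 0.0, 0, 0, 0], [1.2, -0.1, 0.0, 0, 0, 0]]
```

>>> play_rows([
  [0,0,1.3,0,0,0],
  [0.1,0,3.6,0,0,0],
  [0.2,0,5.6,0,0,0],
  [0.5,0,7.5,0,0,0],
  [1,-0.1,8.8,0,0,0],
  [1.5,0,9.9,0,0,0],
  [2.3,-0.1,10.7,0,0,0],
  [3,-0.2,11.2,0,0,0],
  [3.7,-0.1,11.2,0,0,0],
  [4.3,-0.2,11,0,0,0],
  [4.9,-0.2,10.4,0,0,0],
  [5.1,-0.2,9.7,0,0,0],
  [5.2,-0.3,8.6,0,0,0],
  [5,-0.2,7.4,0,0,0],
  [4.3,-0.2,6,0,0,0],
  [3.5,-0.1,4.5,0,0,0],
  [2.3,-0.1,2.8,0,0,0],
  [0.8,-0.1,0.9,0,0,0],
  [0,0,0,0,0,0],
  [0,0,0,0,0,0],
])

```text
clock: 9.13
position: [504.9, 61.3, 216.9]
ee_rot: [0.023, 1.0, -0.001, -0.001]
contact_force: [-1.3, -5.7, -5.2]
gripper_width: 28.9
grasp_force: 60.6
```

>>> play_rows([
  [0.8,0,1,0,0,0],
  [2.2,-0.1,2.5,0,0,0],
  [3.6,-0.1,4,0,0,0],
  [4.9,-0.2,5.1,0,0,0],
  [6,-0.3,5.9,0,0,0],
  [7.2,-0.3,6.3,0,0,0],
  [8.1,-0.4,6.5,0,0,0],
  [8.9,-0.3,6.4,0,0,0],
  [9.4,-0.5,6.1,0,0,0],
  [9.8,-0.4,5.5,0,0,0],
  [9.8,-0.4,4.8,0,0,0],
  [9.5,-0.4,4.1,0,0,0],
  [9,-0.4,3.4,0,0,0],
  [8,-0.3,2.6,0,0,0],
  [6.8,-0.3,1.9,0,0,0],
  [5.2,-0.3,1.3,0,0,0],
  [3.3,-0.1,0.8,0,0,0],
  [1.2,0,0.2,0,0,0],
  [0,0,0,0,0,0],
  [0,0,0,0,0,0],
])

```text
clock: 10.8
position: [618.4, 56.3, 286.0]
ee_rot: [0.023, 1.0, -0.001, -0.001]
contact_force: [-3.5, -4.8, -2.0]
gripper_width: 28.8
grasp_force: 63.7
```

Run:
```python
from h import *
snap('scene','s2');d=snap('top','t2'); s=read_state();print(s['clock'],s['position'],s['contact_force'],s['gripper_width'])
a=cv2.imread('pics/s2.png')[150:400,180:400];b=cv2.imread('pics/t2.png')[150:400,200:420]
cv2.imwrite('pics/s2c.png',cv2.resize(np.hstack([a,b]),(792,450),interpolation=cv2.INTER_CUBIC))
```

```text
10.9 [618.39464215  56.25499066 286.00056468] [-3.05942317 -4.76863667 -1.47041201] 28.812587718408167
```

View pics/s2c.png

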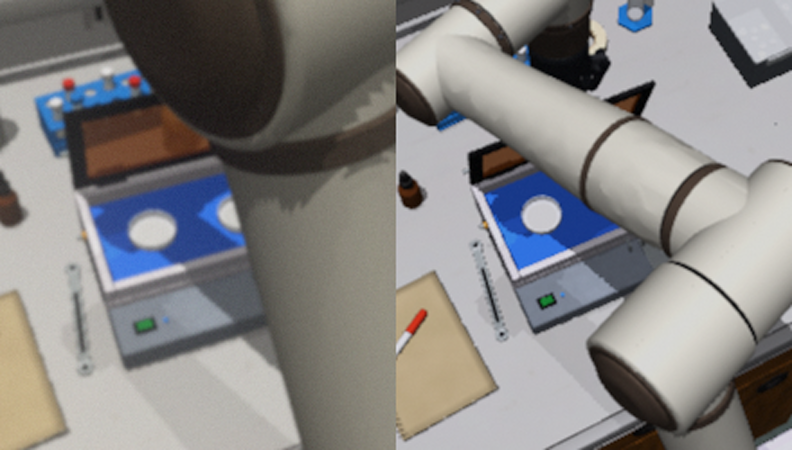

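The cover is nearly upright at about 78°, held by the handle. The stay and the bottles are undisturbed. I'll do the last 12° slowly.

>>> play_rows([
  [1.2,-0.1,0.3,0,0,0],
  [3.2,-0.1,0.6,0,0,0],
  [4.7,-0.2,0.9,0,0,0],
  [5.7,-0.3,0.8,0,0,0],
  [6.3,-0.3,0.8,0,0,0],
  [6.3,-0.2,0.5,0,0,0],
  [5.8,-0.3,0.4,0,0,0],
  [4.8,-0.2,0.2,0,0,0],
  [3.2,-0.1,0,0,0,0],
  [1.8,-0.1,0,0,0,0],
  [0,0,0,0,0,0],
  [0,0,0,0,0,0],
  [0,0,0,0,0,0],
  [0,0,0,0,0,0],
  [0,0,0,0,0,0],
  [0,0,0,0,0,0],
])

```text
clock: 12.23
position: [661.9, 54.3, 291.0]
ee_rot: [0.023, 1.0, -0.001, -0.001]
contact_force: [-1.7, -5.8, -1.6]
gripper_width: 29.0
grasp_force: 66.0
```

Run:
```python
from h import *
snap('wrist','w5');d=snap('top','t3');e=snap('scene','s3'); s=read_state();print(s['clock'],s['position'],s['contact_force'],s['wrist_torque'],s['gripper_width'],s['joint_vel'].round(4))
a=cv2.imread('pics/s3.png')[170:310,190:330];b=cv2.imread('pics/t3.png')[180:320,220:360]
cv2.imwrite('pics/s3c.png',cv2.resize(np.hstack([a,b]),(800,400),interpolation=cv2.INTER_CUBIC))
```

```text
12.3833 [661.94608711  54.34024207 291.08926435] [-3.18443241 -4.6850445  -1.27063995] [-1.38909132  1.19982277 -0.08671159] 29.069539579503832 [-0.0005 -0.0002  0.0011 -0.0004  0.0001  0.0008]
```

View pics/s3c.png

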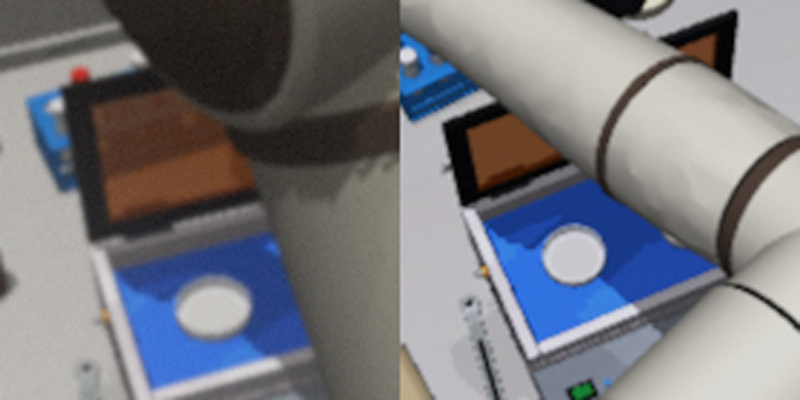

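View pics/w5.png

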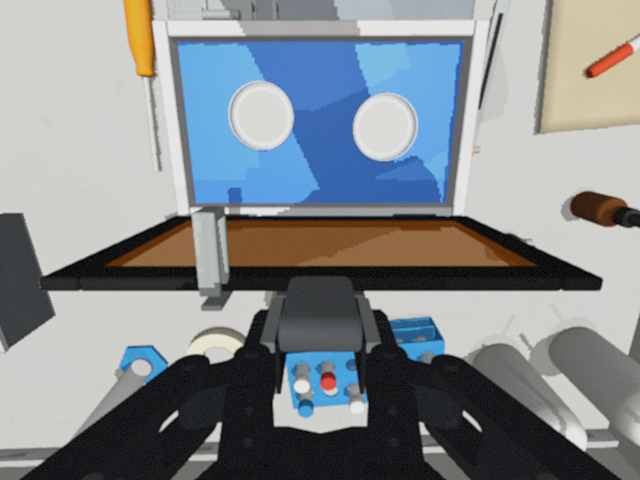

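The wrist view shows the cover standing with the handle between the fingers. The hinge line is at row 215 and the free edge at rows 278-290. I'll check the angle numerically.

Run:
```python
from h import *
w,t,s=load('w5'),load('t3'),load('s3')
u=np.array([.999,-.045,0]); yv=np.array([.045,.999,0])
print('hinge line',ray(w,320,215,80).round(1),'top: ',ray(t,241.7,251.75,80).round(1),'scene',ray(s,223.25,254.7,80).round(1))
H=np.array([662,54.,80])
for th in(85,88,90,92,95):
    a=np.radians(th); v=-u*np.cos(a)+np.array([0,0,np.sin(a)])
    n=u*np.sin(a)+np.array([0,0,np.cos(a)])
    print(th,'wrist edge rows under/upper',[round(proj(w,H+v*171+n*k)[1],1) for k in(-6,0,6)],'TL top',np.round(proj(t,H+v*171+yv*137),1),'scene',np.round(proj(s,H+v*171+yv*137),1),'BL',np.round(proj(t,H+yv*137),1),np.round(proj(s,H+yv*137),1))
```

```text
hinge line [661.   54.3  80. ] top:  [668.1 192.9  80. ] scene [668.1 187.8  80. ]
85 wrist edge rows under/upper [np.float64(259.3), np.float64(271.1), np.float64(282.7)] TL top [236.7 224.5] scene [212.6 201.7] BL [242.4 251.4] [221.9 255. ]
88 wrist edge rows under/upper [np.float64(276.9), np.float64(288.1), np.float64(299.1)] TL top [235.3 221.5] scene [211.7 198.9] BL [242.4 251.4] [221.9 255. ]
90 wrist edge rows under/upper [np.float64(288.1), np.float64(299.0), np.float64(309.6)] TL top [234.4 219.6] scene [211.1 197.1] BL [242.4 251.4] [221.9 255. ]
92 wrist edge rows under/upper [np.float64(299.0), np.float64(309.5), np.float64(319.6)] TL top [233.6 217.7] scene [210.5 195.4] BL [242.4 251.4] [221.9 255. ]
95 wrist edge rows under/upper [np.float64(314.6), np.float64(324.3), np.float64(333.7)] TL top [232.3 214.9] scene [209.7 193.1] BL [242.4 251.4] [221.9 255. ]
```

Kinematics gives about 89.5°, the wrist image about 87° and the fixed cameras about 86°. I'll nudge forward about 2° so that all three agree on a pose within tolerance, then re-check.

>>> play_rows([
  [0.5,0,0,0,0,0],
  [1,0,0,0,0,0],
  [1.5,-0.1,0,0,0,0],
  [1.5,-0.1,0,0,0,0],
  [1,0,0,0,0,0],
  [0.5,0,0,0,0,0],
  [0,0,0,0,0,0],
  [0,0,0,0,0,0],
  [0,0,0,0,0,0],
  [0,0,0,0,0,0],
  [0,0,0,0,0,0],
  [0,0,0,0,0,0],
])

```text
clock: 13.38
position: [667.7, 54.1, 291.0]
ee_rot: [0.023, 1.0, -0.001, -0.001]
contact_force: [-2.5, -5.4, -1.8]
gripper_width: 29.0
grasp_force: 66.4
```

Run:
```python
from h import *
w=snap('wrist','w6'); s=read_state();print(s['clock'],s['position'],s['contact_force'],s['joint_vel'].round(3))
im=np.array(w['image'],dtype=np.uint8).max(2)
for c in(130,180,420,520): print(c,im[255:310,c].tolist())
for r in(285,290,295): 
    x=np.where(im[r]<45)[0]; print(r,x.min(),x.max())
u=np.array([.999,-.045,0]); yv=np.array([.045,.999,0]);H=np.array([662,54.,80])
for th in(86,88,90,92):
    a=np.radians(th); v=-u*np.cos(a)+np.array([0,0,np.sin(a)]);n=u*np.sin(a)+np.array([0,0,np.cos(a)])
    for k in(-4,0,4):print(th,k,np.round([proj(w,H+v*171+n*k-yv*140),proj(w,H+v*171+n*k+yv*140)],1).tolist(), np.round(proj(w,H+n*k),1))
```

```text
13.4333 [667.70097309  54.0709083  291.04361676] [-3.2290945  -4.36593595 -1.01100902] [ 0.    -0.002  0.001  0.001 -0.    -0.   ]
130 [103, 123, 143, 151, 148, 150, 153, 151, 121, 61, 10, 19, 15, 16, 22, 19, 25, 21, 12, 24, 28, 31, 39, 45, 41, 46, 46, 49, 47, 46, 48, 39, 47, 106, 177, 207, 209, 208, 206, 207, 206, 206, 207, 207, 207, 208, 207, 208, 207, 207, 206, 208, 207, 206, 206]
180 [150, 150, 149, 151, 149, 150, 148, 140, 101, 41, 19, 17, 24, 15, 22, 16, 24, 23, 20, 19, 36, 34, 39, 40, 44, 41, 43, 44, 43, 42, 43, 39, 37, 97, 176, 207, 209, 208, 207, 206, 206, 207, 207, 208, 206, 207, 207, 208, 205, 207, 207, 206, 206, 208, 206]
420 [150, 150, 152, 150, 149, 152, 150, 136, 105, 45, 19, 11, 18, 20, 26, 18, 24, 17, 12, 24, 24, 26, 30, 26, 29, 33, 27, 26, 29, 23, 21, 26, 26, 103, 177, 210, 211, 209, 208, 210, 209, 207, 207, 208, 208, 208, 209, 208, 209, 207, 209, 210, 210, 207, 203]
520 [101, 101, 97, 101, 102, 100, 103, 101, 71, 34, 13, 25, 16, 24, 13, 17, 16, 22, 24, 15, 24, 31, 35, 23, 28, 33, 24, 31, 37, 27, 27, 26, 30, 100, 178, 208, 211, 206, 208, 209, 209, 209, 208, 208, 208, 209, 208, 208, 207, 208, 209, 209, 209, 208, 208]
285 41 600Traceback (most recent call last):
  File "<stdin>", line 6, in <module>
    return umr_minimum(a, axis, None, out, keepdims, initial, where)
ValueError: zero-size array to reduction operation minimum which has no identity
```

Run:
```python
from h import *
w=load('w6')
u=np.array([.999,-.045,0]); yv=np.array([.045,.999,0]);H=np.array([662,54.,80])
for th in(86,88,90,92):
    a=np.radians(th); v=-u*np.cos(a)+np.array([0,0,np.sin(a)]);n=u*np.sin(a)+np.array([0,0,np.cos(a)])
    for k in(-4,0,4):print(th,k,np.round([proj(w,H+v*171+n*k-yv*140),proj(w,H+v*171+n*k+yv*140)],1).tolist(), np.round(proj(w,H+n*k),1))
im=np.array(w['image'],dtype=np.uint8).max(2)
print(im[190:230,260].tolist(), im[190:230,380].tolist())
```

```text
86 -4 [[29.9, 258.3], [608.6, 257.9]] [319.7 206.1]
86 0 [[31.6, 266.2], [606.9, 265.8]] [319.7 210.3]
86 4 [[33.3, 273.9], [605.2, 273.6]] [319.7 214.4]
88 -4 [[32.4, 270.0], [606.1, 269.7]] [319.7 206.1]
88 0 [[34.3, 277.7], [604.2, 277.3]] [319.7 210.3]
88 4 [[36.2, 285.2], [602.4, 284.9]] [319.7 214.4]
90 -4 [[35.2, 281.4], [603.4, 281.1]] [319.7 206.2]
90 0 [[37.3, 288.8], [601.3, 288.5]] [319.7 210.3]
90 4 [[39.3, 296.0], [599.3, 295.7]] [319.7 214.3]
92 -4 [[38.3, 292.4], [600.4, 292.1]] [319.7 206.2]
92 0 [[40.5, 299.4], [598.1, 299.2]] [319.7 210.3]
92 4 [[42.7, 306.4], [596.0, 306.1]] [319.7 214.3]
[229, 228, 228, 228, 229, 231, 228, 203, 138, 113, 127, 164, 205, 223, 228, 227, 226, 227, 226, 201, 125, 32, 21, 31, 43, 70, 101, 106, 106, 106, 102, 108, 121, 130, 132, 132, 130, 130, 131, 133] [172, 173, 172, 172, 171, 172, 171, 149, 116, 103, 108, 124, 146, 154, 159, 159, 160, 158, 156, 142, 92, 36, 13, 18, 43, 80, 103, 103, 100, 100, 106, 109, 120, 130, 130, 131, 129, 131, 133, 132]
```

```bash
python3 -c "
from bench import *
print(job_done())"
```

```text
the job is handed in; nothing more can be done
None
```

I drew the bolt to its end stop and lifted the cover upright, then handed the job in with the arm still gripping the handle and motionless. The angle at the end was about 89° by the wrist camera and 91.6° from the arm position; the fixed cameras, measured about 2° earlier, imply about 87–88°. Nothing else in the scene was touched on purpose.

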